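# Find the bearing's box and stack its cartons on it

### The arm

A 6-joint arm with a two-finger parallel gripper is mounted at the origin on a cart in front of the work surface, level with it; the furniture and walls round the work are solid. World frame = base frame: x ahead of the robot, y to its left, z up, the work surface at z = 0. Lengths are in m, angles in rad, forces in N, time in s.
With the tool pointing down it reaches from about 0.275 to 0.85 m from the base axis. Payload 5.2 kg.
Tool frame: the origin (TCP) lies on the front face of the gripper's body, between the roots of the fingers; the fingertips stand ahead of it and the grasp point (between the pads) lies 54 mm ahead of it (bot.tcp_to_tips is the z of the fingertips in the tool frame, in m); z points along the fingers, y is the direction in which the jaws open and shut (so a half turn about z gives the same grasp; the last joint's range is limited). The gripper opens to 85 mm and grips with 20 to 120 N. Pads are 22 mm wide; open, the fingers measure 114 mm over their backs; the gripper's body (76 mm by 85 mm) begins 54 mm behind the grasp point. The pads swing forward as they close: fully open they stand 13 mm farther back than shut.
Start: joints at [-1.497, 0.259, 1.535, -0, 1.348, -0.203], TCP at [0.15, -0.529, 0.304] pointing down, gripper open.
Joint ranges: [-3.14, 3.14], [-0.91, 2.08], [0.19, 2.58], [-1.22, 4.36], [0.22, 2.71], [-3.12, 3.12]. Speed limits (rad/s): [2.57, 2.57, 3.14, 3.14, 3.14, 3.14].

### API

Orientations are given as a unit quaternion [w, x, y, z].
In Python, from cell import telemetry, camera, camera_params, bot gives the robot as it stands.
- The arm moves only by the tool jog_arm, never from a script. Its argument "plan" is a list that holds one entry, the list of rows, each a list of 4 numbers: the shift along the world's x, y, z in mm, then the turn about the world's z in rad. In form: [[[dx, dy, dz, spin], ...]]. A call has 1 to 8 rows; each row shifts and turns the commanded pose from where the row before left it; what a row does not reach is not made up. A row lasts 1/8 s, in which the tool goes at most 62.5 mm and 10.7 degrees, less where a joint would pass 70% of its speed; a pose out of reach is approached as far as the arm can. A call with a gripper value outside its range is refused whole. "grip" is the gripper command: -1 is shut, 1 is fully open, values between are in proportion, set as the call begins (left out, the last holds). The fingers move at their own pace and stop on an object; "force" is the grip in N (left out, the last holds). Time passes only in rows, so rows that do not move let the fingers close. It gives the time, the measured TCP pose, the force and the opening at its end, in the units of the state.
- telemetry.get_obs(): the state, without advancing time (a new reading comes with each control period).
- camera(name): name is "scene" or "top" or "wrist"; returns the picture (400x640x3 uint8, red, green, blue); there is no depth.
- camera_params(name): a dict with "mtx" (3x3 intrinsics, pixels), "R" (3x3) and "t" (3): a world point X has camera coordinates R X + t. Camera axes: x right, y down, z forward; pixel columns grow to the right and rows downward; lengths in m; the calibration is good to about 2 mm. A picture is of the moment at which its call begins: read the wrist's pose just before it. camera_params takes no time and is no camera call; for the wrist camera it gives the pose at the moment of the call.
- bot.job_done(): hands the job in, once; it reports no verdict.
The state is a dict: "time": time; "qpos": joint angles; "joint_vel": joint speeds; "tau": joint torques, N m; "eef_pos": TCP position; "tcp_rot": TCP orientation; "force": force on the tool from outside, world axes, zero at the start; "torque": the same for the moment, N m; "opening": finger opening in m.
Only numpy, scipy, OpenCV 4.12 (cv2) and the standard library are available. Lean on these libraries where they do the work, as an engineer would, in place of code of your own. Each camera call takes 0.05 s, during which the arm holds its last target.

### The job

One of the two lidded grey parts boxes holds the ball bearing, the other a gear: lift the lids by their tabs, one box at a time and well past half-way to upright, until you have found the bearing, shutting each again before you go on and leaving the bearing inside. On the shut lid of the bearing's box then build a square column: first the large closed carton, lying centred with its long side along the box's long side, then the small carton centred on it the same way round. Keep the cartons upright throughout, do not disturb the tape measure, note block and marker, and leave both boxes shut.

Things in the scene. Friction and masses are not known exactly. Their poses are not given: they have to be found in the camera images.
- seat_1 (a point): Painted grey sheet-metal parts box 1, 110 (front to back, its x) x 140 (its y) x 60 mm high with the lid shut, fixed to the bench, walls 3 mm; its front (-x) faces the robot, turned up to 0.2 rad either way. The point is the centre of the top face of the SHUT lid and does not move with the lid. The hinge line is parallel to the box's y, 55 mm behind (+x) this point and 6 mm below it.
- seat_2 (a point): Painted grey sheet-metal parts box 2, 110 (front to back, its x) x 140 (its y) x 60 mm high with the lid shut, fixed to the bench, walls 3 mm; its front (-x) faces the robot, turned up to 0.2 rad either way. The point is the centre of the top face of the SHUT lid and does not move with the lid. The hinge line is parallel to the box's y, 55 mm behind (+x) this point and 6 mm below it.
- tab_1 (a point): Black pull tab of lid 1, 24 mm wide (along the hinge), 10 mm thick, standing out 40 mm level from the middle of the lid's front edge. The point is in mid-thickness, 28 mm in front of the box's front edge, 138 mm from the hinge line and 5 mm below the lid's top face; x runs from tab to hinge, y along the hinge.
- tab_2 (a point): Black pull tab of lid 2, 24 mm wide (along the hinge), 10 mm thick, standing out 40 mm level from the middle of the lid's front edge. The point is in mid-thickness, 28 mm in front of the box's front edge, 138 mm from the hinge line and 5 mm below the lid's top face; x runs from tab to hinge, y along the hinge.
- lid_1 (a joint): Lid of parts box 1, hinged along its back edge: 0 = shut, grows as the front edge and tab go up, stop at 1.4 rad. Stiff hinge: stays where it is left, moved by about 1 to 2 N at the tab.
- lid_2 (a joint): Lid of parts box 2, hinged along its back edge: 0 = shut, grows as the front edge and tab go up, stop at 1.4 rad. Stiff hinge: stays where it is left, moved by about 1 to 2 N at the tab.
- bearing_center (a point): Ball bearing (steel ring, 62 mm across, 16 mm high) lying flat on the floor of one of the boxes, hidden while the lid is shut; the point is its centre. The other box holds a toothed gear 64 mm across.
- large_carton_center (a point): Large closed kraft carton, 62 (x) x 110 (y) x 60 mm high, with paper tape along its top, standing on the bench between the boxes, about 0.18 to 0.35 kg; the point is its centre, 30 mm up; y is its long side.
- small_carton_center (a point): Small closed kraft carton, 46 (x) x 80 (y) x 46 mm high, paper tape along its top, standing on the bench between the boxes, about 0.08 to 0.17 kg; the point is its centre, 23 mm up; y is its long side.
- large_carton: The same large carton; origin at the centre of its underside.
- small_carton: The same small carton; origin at the centre of its underside.
- tape_measure_center (a point): Bystander: yellow tape measure, 36 x 75 x 67 mm, behind the work on the left; its centre.
- note_block_center (a point): Bystander: yellow block of notes, 76 x 76 x 30 mm, behind the work on the right; its centre.
- marker_center (a point): Bystander: white and blue marker pen, 17 x 141 x 17 mm, lying to the right of parts box 2; its centre.

How it is judged:
By the outcome, as a careful person would: the job done as asked, in the order asked, and still so for the second after the job is handed in, with the robot touching nothing.
It also fails if it takes over 72 s, if anything falls off the work surface, if the arm or the gripper's body presses on something with over 40 N, if the wrist force passes 120 N, or if a joint passes its speed limit or range.

## Working session

There is one attempt and no reset: what is moved stays moved. The work goes in short steps, Python scripts to look and compute and a tool call to move; the robot and the scene stay as the last step left them, time stands still between calls to the robot, and variables do not carry over. Pictures are saved under pics/ and viewed, and the job is handed in when it is done.

Besides the shell and the picture viewer there is one more tool, called by a JSON object that holds its "api" and its "payload". jog_arm: Moves the arm, as the interface text tells. Its arguments: {"type":"object","properties":{"plan":{"type":"array","items":{"type":"array","items":{"type":"array","items":{"type":"number"}}}},"grip":{"type":"number"},"force":{"type":"number"}},"required":["plan"]}

```bash
ls; mkdir -p pics; python3 - <<'E'
from cell import telemetry,camera,camera_params,bot
import cv2
o=telemetry.get_obs();print(o);print(bot.tcp_to_tips)
for n in ["scene","top","wrist"]:
    p=camera_params(n);print(n,p)
    cv2.imwrite(f"pics/{n}0.png",camera(n)[:,:,::-1])
E
```

```text
pics
{'time': 0.0, 'qpos': array([-1.49678521e+00,  2.59344865e-01,  1.53607944e+00, -4.43294852e-05,
        1.34799305e+00, -2.02784814e-01]), 'joint_vel': array([-0.00164222, -0.00094705, -0.00107552, -0.00053949,  0.00148491,
       -0.00118273]), 'tau': array([ 5.64481834e-04, -4.46032083e+01, -2.90567762e+01,  8.68882285e-05,
        1.16388104e-02, -6.25514787e-06]), 'eef_pos': array([ 0.15029003, -0.52865686,  0.30307503]), 'tcp_rot': array([-9.11846225e-04,  9.90437187e-01,  1.37961390e-01,  3.71349003e-05]), 'force': array([0.01583314, 0.72697933, 0.84833877]), 'torque': array([-0.01514457,  0.06872218,  0.04537409]), 'opening': 0.08505167899587694}
0.0726
scene {'mtx': array([[493.54302256,   0.        , 320.22669224],
       [  0.        , 493.54302256, 199.08126896],
       [  0.        ,   0.        ,   1.        ]]), 'R': array([[-0.57467761, -0.81831194, -0.01054555],
       [-0.49189203,  0.35568316, -0.7946897 ],
       [ 0.65405495, -0.45150311, -0.60692427]]), 't': array([0.26698719, 0.39485833, 0.97993929])}
top {'mtx': array([[415.78036725,   0.        , 319.40762307],
       [  0.        , 415.78036725, 204.31558181],
       [  0.        ,   0.        ,   1.        ]]), 'R': array([[-0.02137578, -0.99975877,  0.005048  ],
       [-0.98176058,  0.02003634, -0.18906269],
       [ 0.18891594, -0.00899729, -0.98195204]]), 't': array([-0.07111178,  0.62201094,  1.14534896])}
wrist {'mtx': array([[330.84866599,   0.        , 316.10854891],
       [  0.        , 330.84866599, 200.91244524],
       [  0.        ,   0.        ,   1.        ]]), 'R': array([[ 2.74516742e-01, -9.61582084e-01, -6.73573212e-04],
       [-9.18156545e-01, -2.62327426e-01,  2.96939186e-01],
       [-2.85708098e-01, -8.08963321e-02, -9.54896155e-01]]), 't': array([-0.55057725, -0.03867544,  0.37841658])}
```

View pics/scene0.png

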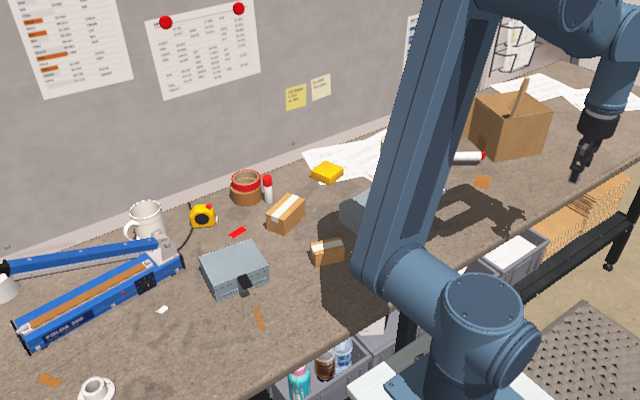

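View pics/top0.png

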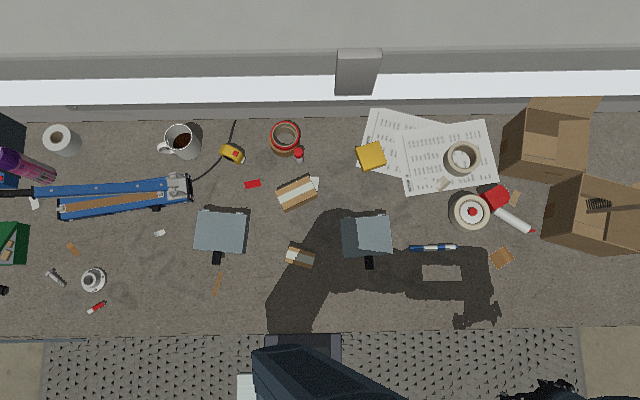

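View pics/wrist0.png

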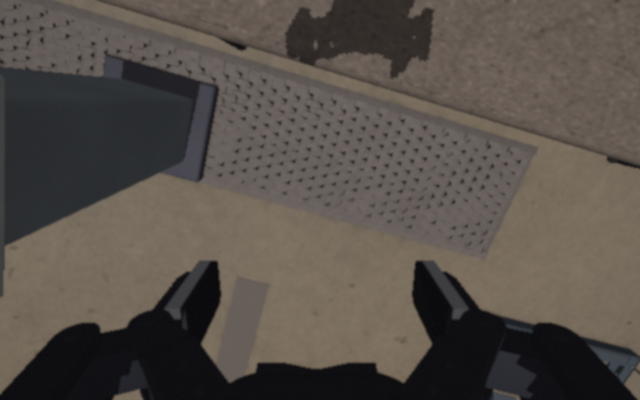

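The scene and top pictures show box 1 at left (top px 221,232, tab 217,257) and box 2 at (367,235, tab 369,262). The large carton is at (297,192) and the small one at (300,256). I'll mask these for the first measurement.

```bash
cat > h.py <<'E'
import numpy as np,cv2
from cell import telemetry,camera,camera_params,bot
def grab(n,name=None):
    p=camera_params(n); im=camera(n)[:,:,::-1].copy()
    if name: cv2.imwrite(f"pics/{name}.png",im)
    return im,p
def ray(p,uv):
    d=np.linalg.inv(p["mtx"])@np.array([uv[0],uv[1],1.]); d=p["R"].T@d
    return -p["R"].T@p["t"], d/np.linalg.norm(d)
def onz(p,uv,z):
    c,d=ray(p,uv); return c+d*(z-c[2])/d[2]
def proj(p,X):
    c=p["R"]@np.asarray(X,float)+p["t"]; q=p["mtx"]@c; return q[:2]/q[2]
def two(p1,u1,p2,u2):
    c1,d1=ray(p1,u1);c2,d2=ray(p2,u2)
    s=np.linalg.lstsq(np.c_[d1,-d2],c2-c1,rcond=None)[0]
    a,b=c1+s[0]*d1,c2+s[1]*d2
    return (a+b)/2,np.linalg.norm(a-b)
E
python3 - <<'E'
from h import *
p=camera_params("top"); im=cv2.imread("pics/top0.png")
for n in("top","scene"): q=camera_params(n); print(n,-q["R"].T@q["t"])
q=camera_params("wrist");print("wrist",-q["R"].T@q["t"],q["R"][2])
for n,uv,z in [("b1",(221,231),.06),("t1",(217,258),.055),("b2",(367,235),.06),("t2",(369,263),.055),("L",(297,192),.06),("S",(300,256),.046),("tape",(233,153),.06),("note",(371,156),.03),("marker",(432,247),.017)]:
    print(n,onz(p,uv,z).round(3))
c=im[110:290,170:480]; cv2.imwrite("pics/topc.png",cv2.resize(c,None,fx=2.58,fy=2.58,interpolation=cv2.INTER_CUBIC))
E
```

```text
top [ 0.39277108 -0.07325241  1.24263579]
scene [-0.29327492  0.52047998  0.91135432]
wrist [ 0.22375239 -0.5090011   0.37256644] [-0.28569089 -0.08112612 -0.95488181]
b1 [0.548 0.199 0.06 ]
t1 [0.472 0.209 0.055]
b2 [ 0.528 -0.218  0.06 ]
t2 [ 0.449 -0.221  0.055]
L [ 0.658 -0.02   0.06 ]
S [ 0.474 -0.025  0.046]
tape [0.78  0.169 0.06 ]
note [ 0.772 -0.244  0.03 ]
marker [ 0.494 -0.414  0.017]
```

View pics/topc.png

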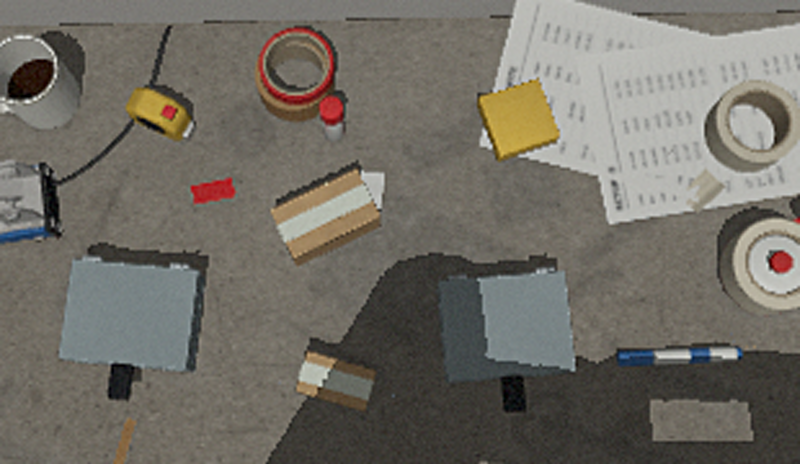

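```bash
python3 - <<'E'
from h import *
p=camera_params("top")
for n,cs,z in [("b1",[(76,260),(200,265),(188,369),(60,360)],.06),("b2",[(440,281),(562,270),(575,370),(448,380)],.06),("L",[(273,208),(359,169),(381,209),(297,262)],.06),("S",[(309,352),(375,378),(362,408),(297,380)],.046)]:
    P=np.array([onz(p,(170+u/2.58,110+v/2.58),z)[:2] for u,v in cs])
    print(n,P.mean(0).round(3)); e=np.roll(P,-1,0)-P
    print(np.linalg.norm(e,axis=1).round(3),np.arctan2(e[:,1],e[:,0]).round(3))
E
```

```text
b1 [0.547 0.199]
[0.139 0.116 0.141 0.112] [-1.632  3.039  1.48  -0.124]
b2 [ 0.526 -0.216]
[0.137 0.112 0.14  0.11 ] [-1.501 -3.066  1.628  0.049]
L [ 0.658 -0.02 ]
[0.107 0.053 0.112 0.068] [-1.152 -2.669  2.124  0.404]
S [ 0.47  -0.026]
[0.079 0.036 0.078 0.034] [-1.965  2.711  1.147 -0.415]
```

{"api": "jog_arm", "payload": {"plan": [[[40,45,0,-0.04],[40,45,0,-0.04],[40,45,0,-0.04],[40,45,0,-0.04],[40,40,0,-0.04],[40,40,0,-0.04],[40,40,0,-0.02],[0,0,0,0]]], "grip": 0.0}}

```text
time: 1.15
eef_pos: [0.4322, -0.2259, 0.3037]
tcp_rot: [-0.001, 1.0, 0.011, 0.0]
force: [0.3, 0.1, -0.4]
opening: 0.0421
```

```bash
python3 - <<'E'
from h import *
import pickle
a,p=grab("wrist","w1"); pickle.dump(p,open("w1.pkl","wb")); print(-p["R"].T@p["t"], telemetry.get_obs()["tcp_rot"])
E
```

```text
[ 0.50851862 -0.22521301  0.37298549] [-1.23749341e-04  9.99943355e-01  1.06384793e-02 -3.06617227e-04]
```

View pics/w1.png

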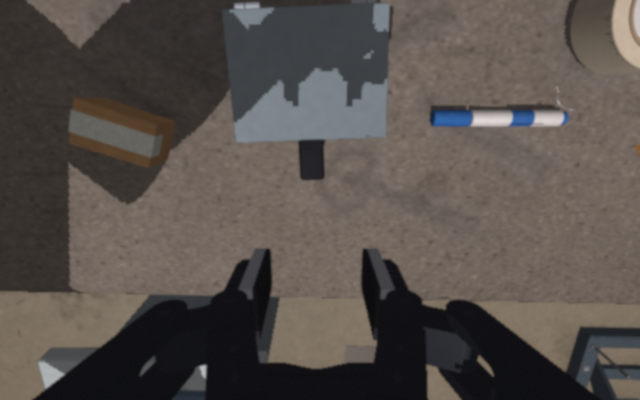

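The wrist view shows lid 2 with corners at (225,8), (390,4), (386,137) and (236,141). The tab runs from (312,140) to (311,180).

```bash
python3 - <<'E'
from h import *
import pickle
p=camera_params("top"); w=pickle.load(open("w1.pkl","rb"))
T=[(170+u/2.58,110+v/2.58) for u,v in [(440,281),(562,270),(575,370),(448,380)]]
W=[(225,8),(390,4),(386,137),(236,141)]
for a,b in zip(T,W): X,e=two(p,a,w,b); print(X.round(4),round(e,4), onz(w,b,.06).round(4))
P=np.array([onz(w,b,.06)[:2] for b in W]);e=np.roll(P,-1,0)-P
print(P.mean(0),np.linalg.norm(e,axis=1).round(3),np.arctan2(e[:,1],e[:,0]).round(3))
for u in [(312,140),(311,180)]: print(onz(w,u,.06).round(4),onz(w,u,.05).round(4))
X,e=two(p,(170+514/2.58,110+411/2.58),w,(311,180));print("tabend",X,e)
# tab mask
im=cv2.imread("pics/w1.png"); m=(im.max(2)<45).astype(np.uint8)
m[:,:290]=0;m[:,335:]=0;m[:138]=0;m[190:]=0
ys,xs=np.nonzero(m);print(xs.min(),xs.max(),ys.min(),ys.max(),cv2.minAreaRect(np.c_[xs,ys].astype(np.float32)))
E
```

```text
[ 0.579  -0.1448  0.0523] 0.0031 [ 0.5788 -0.147   0.06  ]
[ 0.5858 -0.2832  0.0586] 0.0043 [ 0.5851 -0.2851  0.06  ]
[ 0.4748 -0.2911  0.0559] 0.0021 [ 0.4754 -0.2912  0.06  ]
[ 0.4671 -0.1496  0.0534] 0.0008 [ 0.4683 -0.1509  0.06  ]
[ 0.52690907 -0.21856412] [0.138 0.11  0.14  0.111] [-1.525 -3.085  1.621  0.036]
[ 0.4709 -0.2222  0.06  ] [ 0.4697 -0.2221  0.05  ]
[ 0.4324 -0.222   0.06  ] [ 0.43   -0.2219  0.05  ]
tabend [ 0.43123497 -0.2214603   0.05405616] 0.0010361314564364267
300 322 141 178 ((311.0, 159.5), (37.0, 22.0), 90.0)
```

Seat 2 is about (0.527, -0.218), yaw about 0.05 rad. The lid edges measure 110 x 139 mm against 110 x 140 given, and the triangulated heights are 52–59 mm against 60. The tab point is at about (0.443, -0.2225). I'll descend onto tab 2.

{"api": "jog_arm", "payload": {"plan": [[[10,3,-45,0.03],[0,0,-45,0],[0,0,-45,0],[0,0,-35,0],[0,0,-22,0],[0,0,0,0]]]}}

```text
time: 1.95
eef_pos: [0.4385, -0.2265, 0.1103]
tcp_rot: [-0.001, 1.0, 0.022, -0.002]
force: [0.3, 0.4, 0.7]
opening: 0.0428
```

{"api": "jog_arm", "payload": {"plan": [[[0,0,0,0],[0,0,0,0],[0,0,0,0],[0,0,0,0]]], "grip": -1, "force": 25}}

```text
time: 2.45
eef_pos: [0.4391, -0.2221, 0.1125]
tcp_rot: [-0.004, 1.0, 0.023, -0.001]
force: [1.2, 16.8, 4.8]
opening: 0.0236
```

```bash
python3 - <<'E'
import numpy as np
th=np.r_[0,.08,.2,.35,.5,.65,.8,.95,1.05,1.15,1.2]; c,s=np.cos(.05),np.sin(.05)
r=138.;x=r*(1-np.cos(th));z=r*np.sin(th)
print(np.c_[np.diff(x)*c,np.diff(x)*s,np.diff(z)].round(0))
E
```

```text
[[ 0.  0. 11.]
 [ 2.  0. 16.]
 [ 6.  0. 20.]
 [ 9.  0. 19.]
 [11.  1. 17.]
 [14.  1. 15.]
 [16.  1. 13.]
 [12.  1.  7.]
 [12.  1.  6.]
 [ 6.  0.  3.]]
```

{"api": "jog_arm", "payload": {"plan": [[[0,4,5,0],[1,0,10,0],[2,0,16,0],[6,0,20,0],[9,0,19,0],[11,1,18,0],[14,1,16,0],[0,0,0,0]]]}}

```text
time: 3.45
eef_pos: [0.4844, -0.2188, 0.2179]
tcp_rot: [-0.001, 1.0, 0.024, 0.001]
force: [1.0, 7.3, 0.6]
opening: 0.0235
```

{"api": "jog_arm", "payload": {"plan": [[[14,2,10,0],[13,1,7,0],[11,1,5,0],[8,0,3,0],[0,0,0,0]]]}}

```text
time: 4.08
eef_pos: [0.5298, -0.2159, 0.2434]
tcp_rot: [0.0, 1.0, 0.023, 0.001]
force: [-3.5, 4.1, 7.8]
opening: 0.0229
```

```bash
python3 - <<'E'
from h import *
a,p=grab("top"); cv2.imwrite("pics/top1.png",cv2.resize(a[130:300,240:480],None,fx=3,fy=3,interpolation=cv2.INTER_CUBIC))
E
```

```text
(no output)
```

View pics/top1.png

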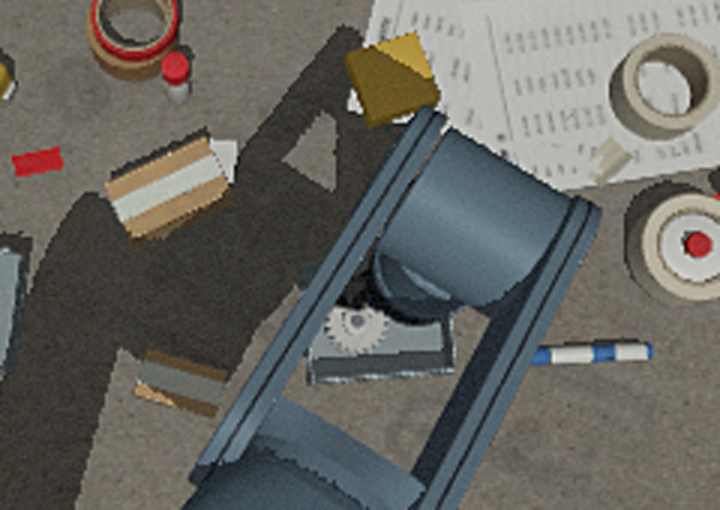

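In the open box 2 a toothed gear shows at (357,322), so the bearing should be in box 1. I'll shut lid 2 by reversing the arc.

{"api": "jog_arm", "payload": {"plan": [[[-8,0,-3,0],[-11,-1,-5,0],[-13,-1,-7,0],[-14,-1,-10,0],[-14,-1,-15,0],[-11,-1,-18,0],[-9,0,-19,0],[-6,0,-20,0]]]}}

```text
time: 5.12
eef_pos: [0.4424, -0.221, 0.1441]
tcp_rot: [-0.0, 1.0, 0.023, -0.0]
force: [-0.6, 3.0, 1.1]
opening: 0.0237
```

{"api": "jog_arm", "payload": {"plan": [[[-3,0,-16,0],[-1,0,-10,0],[0,0,-6,0],[0,0,-2,0],[0,0,0,0]]]}}

```text
time: 5.75
eef_pos: [0.4389, -0.2212, 0.1123]
tcp_rot: [0.0, 1.0, 0.024, -0.0]
force: [-9.7, 6.2, 24.8]
opening: 0.0235
```

{"api": "jog_arm", "payload": {"plan": [[[0,0,2,0],[0,0,0,0],[0,0,0,0],[0,0,40,0],[0,0,60,0],[0,0,60,0],[0,55,30,0],[0,60,0,0]]], "grip": 0.0}}

```text
time: 6.75
eef_pos: [0.4407, -0.1064, 0.3046]
tcp_rot: [0.002, 1.0, 0.022, 0.003]
force: [0.9, 0.4, -0.1]
opening: 0.0426
```

{"api": "jog_arm", "payload": {"plan": [[[3,60,0,-0.03],[3,60,0,-0.03],[3,60,0,-0.03],[3,60,0,-0.03],[0,60,0,-0.02],[0,0,0,0]]]}}

```text
time: 7.5
eef_pos: [0.4507, 0.1976, 0.3015]
tcp_rot: [-0.001, 0.999, -0.043, -0.0]
force: [-0.8, 0.1, -0.2]
opening: 0.0426
```

```bash
python3 - <<'E'
from h import *
import pickle
a,p=grab("wrist","w2"); pickle.dump(p,open("w2.pkl","wb")); print(-p["R"].T@p["t"], telemetry.get_obs()["tcp_rot"])
E
```

```text
[0.52675425 0.19002016 0.37070601] [ 1.91685662e-04  9.99021158e-01 -4.42334946e-02 -2.94334929e-04]
```

View pics/w2.png

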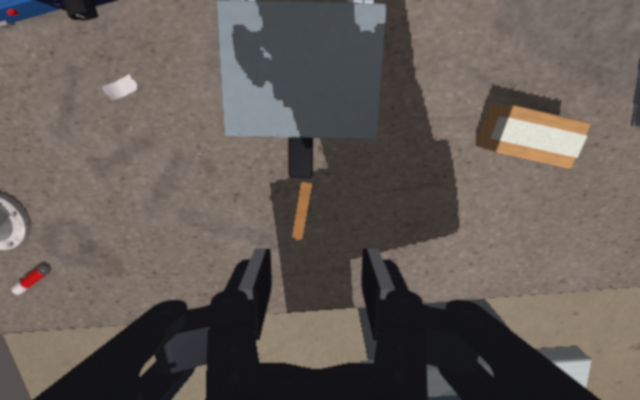

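The wrist view shows lid 1's front corners at (226,136) and (377,136), and its back corners at (218,2) and (386,4). The tab runs from (301,137) to (300,178), and the small carton is at right (corners 590,124 to 498,145).

```bash
python3 - <<'E'
from h import *
import pickle
p=camera_params("top"); w=pickle.load(open("w2.pkl","rb"))
T=[(170+u/2.58,110+v/2.58) for u,v in [(76,260),(200,265),(188,369),(60,360)]]
W=[(218,1),(386,4),(377,136),(226,136)]
for a,b in zip(T,W): X,e=two(p,a,w,b); print(X.round(4),round(e,4), onz(w,b,.06).round(4))
P=np.array([onz(w,b,.06)[:2] for b in W]);e=np.roll(P,-1,0)-P
print(P.mean(0),np.linalg.norm(e,axis=1).round(3),np.arctan2(e[:,1],e[:,0]).round(3))
for u in [(301,137),(300,178)]: print(onz(w,u,.06).round(4),onz(w,u,.05).round(4))
X,e=two(p,(170+119/2.58,110+399/2.58),w,(300,178));print("tabend",X,e)
E
```

```text
[0.6084 0.2625 0.0632] 0.0026 [0.61   0.2645 0.06  ]
[0.5994 0.1246 0.0527] 0.0036 [0.5959 0.1259 0.06  ]
[0.4862 0.1361 0.0524] 0.0028 [0.4883 0.1367 0.06  ]
[0.4987 0.2812 0.0421] 0.0001 [0.5003 0.2762 0.06  ]
[0.54862448 0.20082936] [0.139 0.108 0.14  0.11 ] [-1.672  3.042  1.485 -0.107]
[0.4934 0.207  0.06  ] [0.4924 0.2076 0.05  ]
[0.4547 0.2118 0.06  ] [0.4524 0.2125 0.05  ]
tabend [0.45348226 0.21197181 0.05397944] 0.0006613195085835509
```

{"api": "jog_arm", "payload": {"plan": [[[12,13,-45,-0.01],[0,0,-45,0],[0,0,-40,0],[0,0,0,0]]]}}

```text
time: 8.05
eef_pos: [0.4617, 0.2048, 0.1691]
tcp_rot: [0.001, 0.999, -0.053, -0.003]
force: [-0.5, 0.4, -0.2]
opening: 0.0429
```

{"api": "jog_arm", "payload": {"plan": [[[1,5,-30,0],[0,0,-27,0],[0,0,0,0]]]}}

```text
time: 8.43
eef_pos: [0.4644, 0.2109, 0.115]
tcp_rot: [0.0, 0.999, -0.052, -0.001]
force: [0.6, -0.2, -1.2]
opening: 0.0426
```

{"api": "jog_arm", "payload": {"plan": [[[0,0,0,0],[0,0,0,0],[0,0,0,0]]], "grip": -1}}

```text
time: 8.8
eef_pos: [0.4657, 0.2121, 0.1167]
tcp_rot: [-0.001, 0.999, -0.052, 0.002]
force: [0.5, 1.1, 7.5]
opening: 0.0231
```

{"api": "jog_arm", "payload": {"plan": [[[0,0,5,0],[1,0,10,0],[2,0,16,0],[6,-1,20,0],[9,-1,18,0],[11,-1,17,0],[14,-1,15,0],[0,0,0,0]]]}}

```text
time: 9.8
eef_pos: [0.5075, 0.2076, 0.2167]
tcp_rot: [0.0, 0.999, -0.052, 0.0]
force: [-2.5, 1.2, 2.3]
opening: 0.0232
```

{"api": "jog_arm", "payload": {"plan": [[[14,-2,10,0],[13,-1,7,0],[11,-1,5,0],[8,-1,3,0],[0,0,0,0]]]}}

```text
time: 10.42
eef_pos: [0.552, 0.2029, 0.2414]
tcp_rot: [0.0, 0.999, -0.051, -0.001]
force: [-4.3, -0.2, 9.2]
opening: 0.0232
```

```bash
python3 - <<'E'
from h import *
a,p=grab("top"); cv2.imwrite("pics/top2.png",cv2.resize(a[130:300,150:390],None,fx=3,fy=3,interpolation=cv2.INTER_CUBIC))
a,p=grab("scene","sc2")
E
```

```text
(no output)
```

View pics/top2.png

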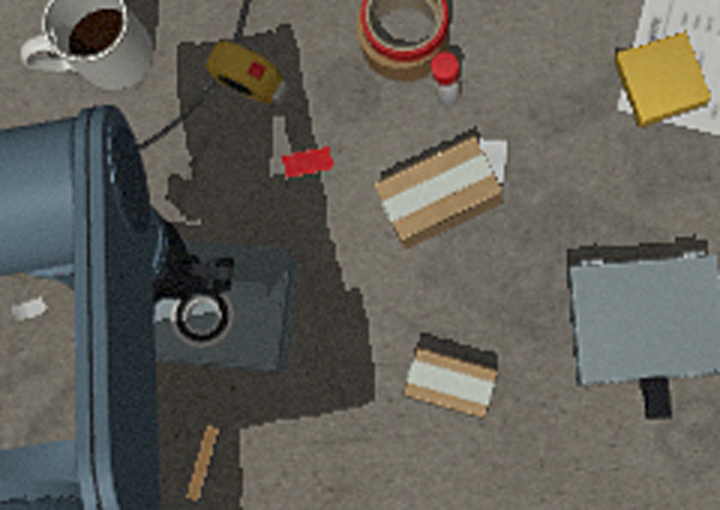

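View pics/sc2.png

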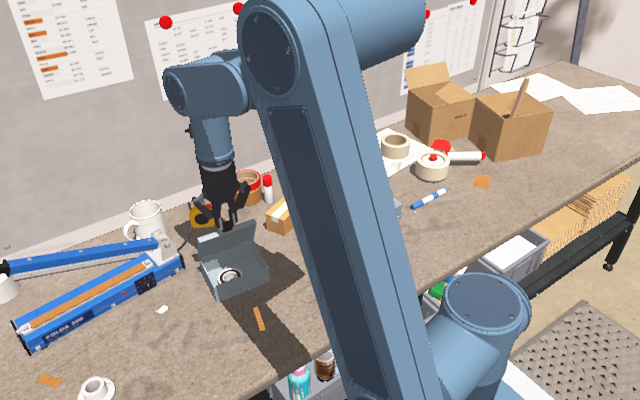

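Box 1 holds the smooth ring, the bearing, at (202,317) in the top crop; box 2 looks shut. I'll shut lid 1.

{"api": "jog_arm", "payload": {"plan": [[[-8,1,-3,0],[-11,1,-5,0],[-13,1,-7,0],[-14,2,-10,0],[-14,1,-15,0],[-11,1,-17,0],[-9,1,-18,0],[-6,1,-20,0]]]}}

```text
time: 11.52
eef_pos: [0.466, 0.2121, 0.1451]
tcp_rot: [-0.0, 0.999, -0.051, -0.0]
force: [1.3, 0.1, 1.2]
opening: 0.0232
```

{"api": "jog_arm", "payload": {"plan": [[[-2,0,-16,0],[-1,0,-10,0],[0,0,-7,0],[0,0,-2,0],[0,0,0,0]]]}}

```text
time: 12.15
eef_pos: [0.4636, 0.2123, 0.1139]
tcp_rot: [-0.0, 0.999, -0.051, 0.0]
force: [-11.4, 1.4, 32.7]
opening: 0.0234
```

```bash
python3 - <<'E'
from h import *
p=camera_params("top")
im=cv2.resize(cv2.imread("pics/top2.png"),None,fx=1,fy=1)
c=im[100:430,360:520]; cv2.imwrite("pics/top2c.png",cv2.resize(c,None,fx=1.8,fy=1.8))
# kraft+tape mask for cartons: difference from bench by colour
hsv=cv2.cvtColor(im,cv2.COLOR_BGR2HSV)
print(hsv[340:420:6,450].tolist()); print(hsv[120:260:8,440].tolist())
E
```

```text
[[18, 34, 38], [9, 35, 51], [170, 17, 46], [18, 105, 131], [16, 103, 163], [20, 41, 174], [46, 15, 185], [42, 14, 187], [42, 18, 189], [26, 37, 171], [18, 101, 161], [18, 104, 165], [30, 28, 110], [13, 33, 122]]
[[18, 33, 117], [16, 27, 124], [14, 32, 120], [23, 17, 60], [23, 68, 150], [18, 97, 165], [17, 109, 159], [50, 12, 193], [43, 17, 184], [45, 13, 189], [18, 100, 153], [17, 98, 153], [17, 101, 159], [13, 103, 72], [20, 78, 102], [25, 26, 109], [18, 31, 108], [21, 26, 100]]
```

View pics/top2c.png

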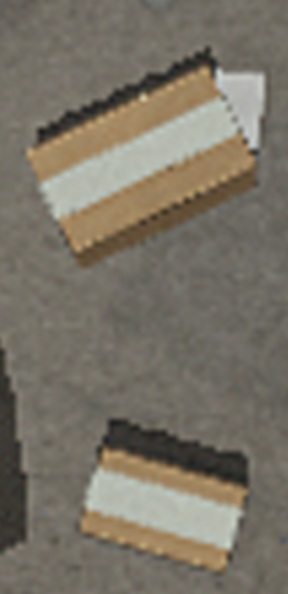

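Lid 1 is pressed shut. I'll release it, rise and look at both cartons.

{"api": "jog_arm", "payload": {"plan": [[[0,0,2,0],[0,0,0,0],[0,0,0,0],[0,0,45,0],[0,0,60,0],[10,-20,55,0],[20,-45,40,0],[20,-55,15,0]]], "grip": 0.0}}

```text
time: 13.15
eef_pos: [0.5152, 0.0919, 0.3299]
tcp_rot: [-0.0, 0.999, -0.05, 0.002]
force: [0.6, 0.2, -0.7]
opening: 0.0428
```

{"api": "jog_arm", "payload": {"plan": [[[20,-55,0,0.05],[20,-45,0,0.05],[10,-13,0,0],[0,0,0,0],[0,0,0,0]]]}}

```text
time: 13.78
eef_pos: [0.5635, -0.0192, 0.3269]
tcp_rot: [-0.0, 1.0, -0.001, -0.001]
force: [0.3, -0.2, 0.1]
opening: 0.0429
```

```bash
python3 - <<'E'
from h import *
import pickle
a,p=grab("wrist","w3"); pickle.dump(p,open("w3.pkl","wb")); o=telemetry.get_obs();print(-p["R"].T@p["t"],o["eef_pos"],o["tcp_rot"],o["qpos"])
a,p=grab("top","top3")
E
```

```text
[ 0.63989765 -0.02035134  0.39605812] [ 0.56344964 -0.01899043  0.32708394] [-3.18737666e-04  9.99999486e-01 -8.78661040e-04 -3.91761941e-04] [-2.31737841e-01  2.69704046e-01  1.46307121e+00  4.47068713e-04
  1.40972601e+00  1.34074391e+00]
```

View pics/w3.png

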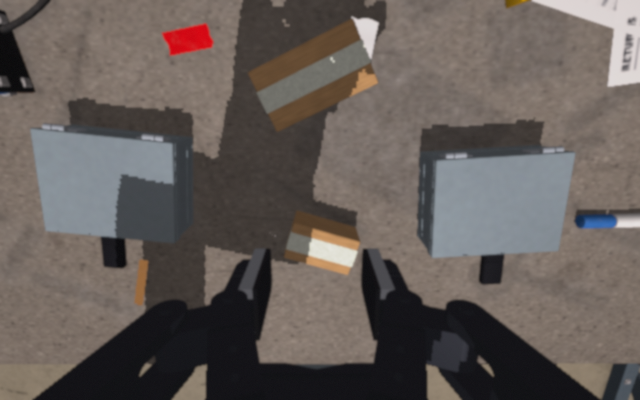

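View pics/top3.png

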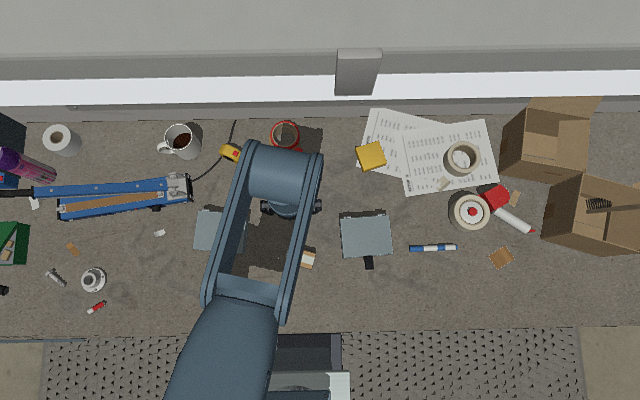

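```bash
python3 - <<'E'
from h import *
im=cv2.imread("pics/w3.png")
A=cv2.resize(im[0:150,230:400],None,fx=4,fy=4,interpolation=cv2.INTER_CUBIC);cv2.imwrite("pics/w3L.png",A)
A=cv2.resize(im[200:290,270:380],None,fx=5,fy=5,interpolation=cv2.INTER_CUBIC);cv2.imwrite("pics/w3S.png",A)
E
```

```text
(no output)
```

View pics/w3L.png

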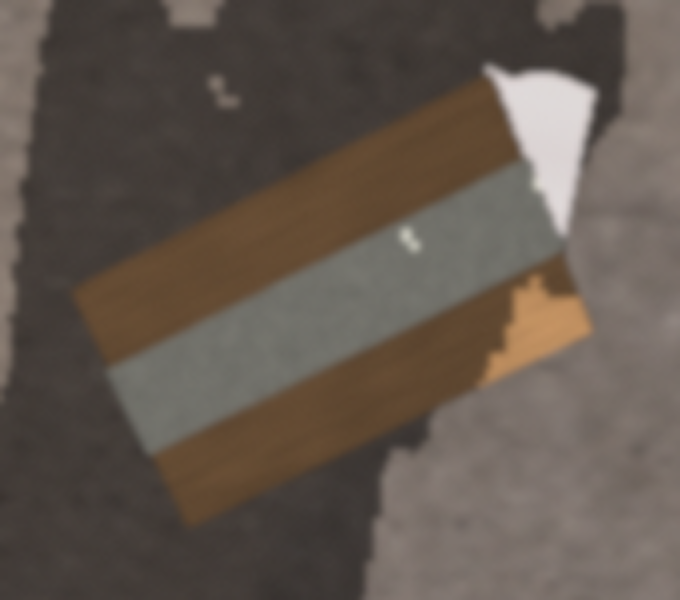

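View pics/w3S.png

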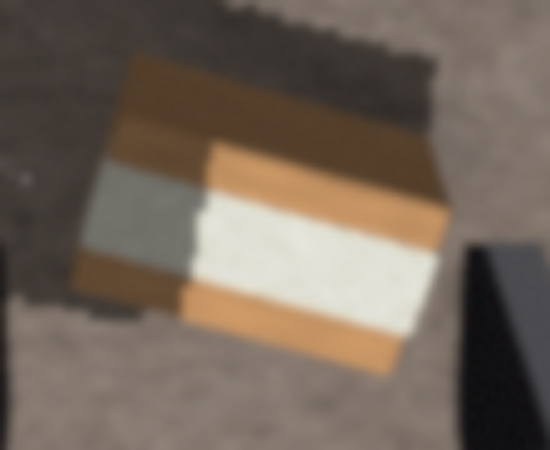

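The zooms show the large carton's top corners at (73,290), (487,75), (593,331) and (187,527), and the small one's at (110,118), (448,208), (388,375) and (72,288), in zoomed pixels.

```bash
python3 - <<'E'
from h import *
import pickle
p=camera_params("top"); w=pickle.load(open("w3.pkl","rb"))
def rep(n,W,T,z):
    print(n)
    Z=[]
    for a,b in zip(T,W): X,e=two(p,a,w,b); Z.append(X); print(X.round(4),round(e,4))
    print("mean two-view",np.mean(Z,0).round(4))
    for q,V in((w,W),(p,T)):
        P=np.array([onz(q,b,z)[:2] for b in V]);e=np.roll(P,-1,0)-P
        a=np.arctan2(e[:,1],e[:,0]); l=np.linalg.norm(e,axis=1)
        print(P.mean(0).round(4),l.round(3),((a+np.pi/4)%(np.pi/2)-np.pi/4).round(3))
t=lambda L:[(150+(360+u/1.8)/3,130+(100+v/1.8)/3) for u,v in L]
rep("L",[(230+u/4,v/4) for u,v in [(73,290),(487,75),(593,331),(187,527)]],t([(28,152),(213,68),(255,155),(75,250)]),.06)
rep("S",[(270+u/5,200+v/5) for u,v in [(110,118),(448,208),(388,375),(72,288)]],t([(107,450),(245,490),(225,570),(82,528)]),.046)
# box1 from w3
W=[(33,128),(174,140),(177,242),(44,235)]
P=np.array([onz(w,b,.06)[:2] for b in W]);e=np.roll(P,-1,0)-P
print("b1",P.mean(0),np.linalg.norm(e,axis=1),np.arctan2(e[:,1],e[:,0]))
E
```

```text
L
[0.6629 0.045  0.0526] 0.001
[ 0.7154 -0.0562  0.0238] 0.0002
[ 0.6533 -0.0779  0.0737] 0.0014
[0.6071 0.0191 0.058 ] 0.0003
mean two-view [ 0.6597 -0.0175  0.052 ]
[ 0.6579 -0.0174] [0.107 0.061 0.109 0.061] [0.439 0.459 0.436 0.425]
[ 0.6576 -0.0181] [0.11  0.054 0.109 0.06 ] [0.419 0.42  0.475 0.433]
S
[0.5014 0.0057 0.0402] 0.0037
[ 0.4787 -0.0703  0.0406] 0.0016
[ 0.4364 -0.0581  0.0433] 0.0002
[0.46   0.0172 0.044 ] 0.0001
mean two-view [ 0.4691 -0.0264  0.042 ]
[ 0.471 -0.026] [0.081 0.045 0.078 0.044] [-0.28  -0.284 -0.299 -0.228]
[ 0.4688 -0.0268] [0.076 0.043 0.079 0.043] [-0.302 -0.266 -0.304 -0.32 ]
b1 [0.54849523 0.1992697 ] [0.13937105 0.11241164 0.14543108 0.11661376] [-1.65689427  3.04245648  1.51201433 -0.15021128]
```

Large carton: centre (0.658, -0.0175), yaw 0.44. Small carton: (0.470, -0.026), yaw -0.285. The sizes agree. I'll turn and open for the large carton.

{"api": "jog_arm", "payload": {"plan": [[[12,0,-5,0.17],[12,0,-5,0.17],[12,0,-5,0.17],[12,0,-5,0.17],[12,0,-10,0.17],[12,0,-10,0.17],[12,0,-20,0.17],[11,0,-20,0.17]]], "grip": 1}}

```text
time: 14.88
eef_pos: [0.6592, -0.0189, 0.2471]
tcp_rot: [0.0, 0.776, 0.63, 0.0]
force: [-0.4, 0.4, 0.9]
opening: 0.0856
```

{"api": "jog_arm", "payload": {"plan": [[[0,0,-20,0.17],[0,0,-20,0.17],[0,0,-20,0.17],[0,0,0,0.14],[0,0,0,0],[0,0,0,0]]]}}

```text
time: 15.62
eef_pos: [0.6591, -0.0198, 0.1878]
tcp_rot: [0.0, 0.538, 0.843, 0.0]
force: [0.4, -1.4, 0.2]
opening: 0.0854
```

```bash
cat > st.py <<'E'
from h import *
o=telemetry.get_obs(); w,x,y,z=o["tcp_rot"]
print(o["time"],o["eef_pos"].round(4),"yaw",round(2*np.arctan2(y,x),4),"F",o["force"].round(1),o["opening"],o["qpos"].round(2))
E
python3 st.py
```

```text
15.625 [ 0.6591 -0.0198  0.1878] yaw 2.005 F [ 0.4 -1.4  0.2] 0.08536751885921864 [-0.2   0.54  1.4   0.    1.2  -0.63]
```

{"api": "jog_arm", "payload": {"plan": [[[-1,2,-30,0.004],[0,0,-35,0],[0,0,-25,0],[0,0,-12,0],[0,0,0,0]]]}}

```text
time: 16.25
eef_pos: [0.6578, -0.0184, 0.0849]
tcp_rot: [-0.0, 0.536, 0.844, -0.0]
force: [0.8, -0.2, -0.1]
opening: 0.0856
```

{"api": "jog_arm", "payload": {"plan": [[[0,0,0,0],[0,0,0,0],[0,0,0,0],[0,0,0,0]]], "grip": -1, "force": 30}}

```text
time: 16.75
eef_pos: [0.659, -0.0186, 0.0868]
tcp_rot: [0.001, 0.536, 0.844, 0.001]
force: [0.6, 0.1, 5.8]
opening: 0.0615
```

```bash
python3 st.py
```

```text
16.75 [ 0.659  -0.0186  0.0868] yaw 2.0106 F [0.6 0.1 5.8] 0.06150993338240741 [-0.2   0.65  1.49  0.    1.   -0.64]
```

{"api": "jog_arm", "payload": {"plan": [[[0,0,20,0],[0,0,40,0],[0,5,40,0],[-10,25,10,-0.06],[-20,40,0,-0.1],[-25,45,0,-0.1],[-25,45,0,-0.1],[-20,35,0,-0.1]]]}}

```text
time: 17.75
eef_pos: [0.5563, 0.1781, 0.1959]
tcp_rot: [-0.0, 0.715, 0.699, -0.0]
force: [-0.2, -1.2, -2.7]
opening: 0.0617
```

{"api": "jog_arm", "payload": {"plan": [[[-11,24,0,-0.077],[0,0,0,0],[0,0,0,0],[0,0,0,0]]]}}

```text
time: 18.25
eef_pos: [0.5475, 0.1995, 0.1954]
tcp_rot: [0.0, 0.741, 0.672, -0.0]
force: [-0.5, 0.2, -2.8]
opening: 0.062
```

```bash
python3 st.py;  python3 - <<'E'
from h import *
import pickle
a,p=grab("wrist","w4"); pickle.dump(p,open("w4.pkl","wb"))
E
```

```text
18.25 [0.5475 0.1995 0.1954] yaw 1.4731 F [-0.5  0.2 -2.8] 0.06200800839845135 [ 0.16  0.41  1.6  -0.    1.13  0.26]
```

View pics/w4.png

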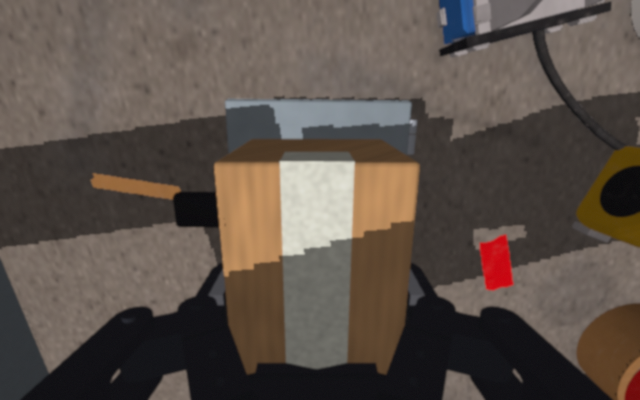

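The wrist view shows the held carton with its far top edge at (216,163) to (418,163), over lid 1's left edge at (226,101) to (411,101).

```bash
python3 - <<'E'
from h import *
import pickle
w=pickle.load(open("w4.pkl","rb"))
yaw=1.4731; ex=np.array([np.cos(yaw),np.sin(yaw)]); ey=np.array([np.sin(yaw),-np.cos(yaw)])
t=np.array([.5475,.1995])
for n,u,z in [("c",(216,163),.1686),("c",(418,163),.1686),("lid",(226,101),.06),("lid",(411,101),.06),("tab",(174,193),.06),("tab",(176,226),.06)]:
    X=onz(w,u,z)[:2]; d=X-t; print(n,X.round(4),(d@ex).round(4),(d@ey).round(4))
E
```

```text
c [0.5243 0.2588] 0.0568 -0.0289
c [0.5833 0.2531] 0.0568 0.0304
lid [0.5021 0.2774] 0.0731 -0.0528
lid [0.6112 0.2668] 0.0732 0.0568
tab [0.4588 0.2247] 0.0164 -0.0907
tab [0.455  0.2021] -0.0064 -0.0923
```

{"api": "jog_arm", "payload": {"plan": [[[1,2,-15,0],[0,0,-18,0],[0,0,-9,0],[0,0,-4,0],[0,0,0,0]]]}}

```text
time: 18.92
eef_pos: [0.5481, 0.2024, 0.149]
tcp_rot: [-0.0, 0.741, 0.672, -0.0]
force: [0.8, 0.1, -2.4]
opening: 0.0618
```

```bash
python3 st.py
```

```text
18.925 [0.5481 0.2024 0.149 ] yaw 1.4737 F [ 0.8  0.1 -2.4] 0.06176314528026971 [0.16 0.46 1.64 0.   1.03 0.26]
```

{"api": "jog_arm", "payload": {"plan": [[[0,0,-1,0],[0,0,-1,0],[0,0,-1,0],[0,0,0,0]]]}}

```text
time: 19.42
eef_pos: [0.5482, 0.2026, 0.1468]
tcp_rot: [0.0, 0.741, 0.672, 0.0]
force: [-1.1, 0.2, 0.9]
opening: 0.0616
```

{"api": "jog_arm", "payload": {"plan": [[[0,0,-1,0],[0,0,0,0]]]}}

```text
time: 19.68
eef_pos: [0.5482, 0.2026, 0.1467]
tcp_rot: [0.0, 0.741, 0.672, 0.001]
force: [-3.2, -0.5, 7.5]
opening: 0.0617
```

{"api": "jog_arm", "payload": {"plan": [[[0,0,0,0],[0,0,0,0],[0,0,0,0],[0,0,0,0]]], "grip": 1}}

```text
time: 20.18
eef_pos: [0.548, 0.2024, 0.1451]
tcp_rot: [-0.0, 0.741, 0.672, -0.0]
force: [-0.3, -0.7, -0.3]
opening: 0.0857
```

{"api": "jog_arm", "payload": {"plan": [[[0,0,30,0],[0,0,50,0],[0,0,60,0],[0,-10,50,0],[0,-20,0,0],[0,-20,0,0],[0,0,0,0],[0,0,0,0]]]}}

```text
time: 21.18
eef_pos: [0.5477, 0.1523, 0.3338]
tcp_rot: [-0.001, 0.741, 0.672, -0.001]
force: [0.2, 0.4, -0.3]
opening: 0.0852
```

```bash
python3 st.py;  python3 - <<'E'
from h import *
import pickle
a,p=grab("wrist","w5"); pickle.dump(p,open("w5.pkl","wb"))
E
```

```text
21.175 [0.5477 0.1523 0.3338] yaw 1.473 F [ 0.2  0.4 -0.3] 0.0851880312678176 [0.07 0.28 1.44 0.   1.43 0.17]
```

View pics/w5.png

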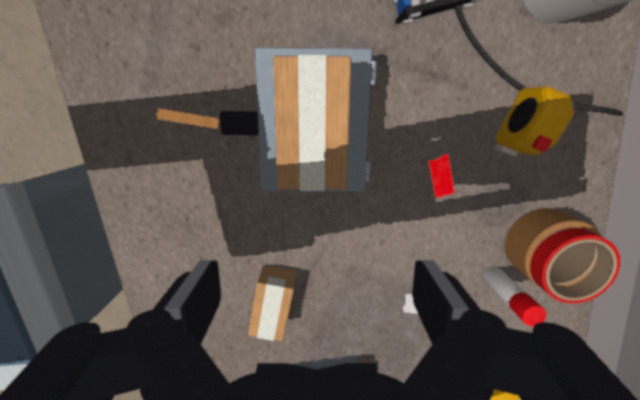

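Carton top corners are about (274,57), (349,57), (351,190) and (276,190). Lid corners are about (256,49), (371,49), (365,191) and (263,190). I'll zoom in to compare the centres.

```bash
python3 - <<'E'
from h import *
im=cv2.imread("pics/w5.png")
cv2.imwrite("pics/w5z.png",cv2.resize(im[35:205,240:390],None,fx=3.5,fy=3.5,interpolation=cv2.INTER_CUBIC))
E
```

```text
(no output)
```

View pics/w5z.png

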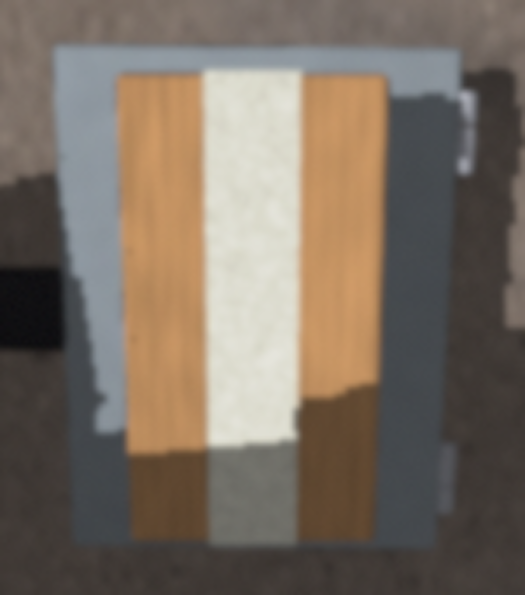

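```bash
python3 - <<'E'
from h import *
import pickle
w=pickle.load(open("w5.pkl","rb"))
for n,C,z in [("carton",[(118,73),(388,75),(372,541),(130,541)],.12),("lid",[(54,46),(461,48),(433,547),(74,544)],.06)]:
    P=np.array([onz(w,(240+u/3.5,35+v/3.5),z)[:2] for u,v in C]);e=np.roll(P,-1,0)-P
    a=np.arctan2(e[:,1],e[:,0])
    print(n,P.mean(0).round(4),np.linalg.norm(e,axis=1).round(4),((a+np.pi/4)%(np.pi/2)-np.pi/4).round(3))
E
```

```text
carton [0.5493 0.2041] [0.0608 0.1088 0.0613 0.1093] [-0.104 -0.102 -0.096 -0.107]
lid [0.5492 0.2018] [0.1104 0.1406 0.1104 0.1402] [-0.101 -0.108 -0.105 -0.107]
```

The carton sits within about 2 mm of the lid's centre and is aligned to within 0.01 rad. Now the small carton.

{"api": "jog_arm", "payload": {"plan": [[[-18,-40,0,-0.06],[-20,-48,-20,-0.06],[-20,-48,-40,-0.06],[-20,-42,-50,0],[0,0,-40,0],[0,0,0,0],[0,0,0,0]]]}}

```text
time: 22.1
eef_pos: [0.4737, -0.0193, 0.1925]
tcp_rot: [0.0, 0.798, 0.603, 0.0]
force: [-0.3, 0.1, 0.8]
opening: 0.0854
```

```bash
python3 st.py;  python3 - <<'E'
from h import *
import pickle
a,p=grab("wrist","w6"); pickle.dump(p,open("w6.pkl","wb"))
E
```

```text
22.1 [ 0.4737 -0.0193  0.1925] yaw 1.2948 F [-0.3  0.1  0.8] 0.08544839486128263 [-0.28  0.23  1.87  0.    1.04 -0.  ]
```

View pics/w6.png

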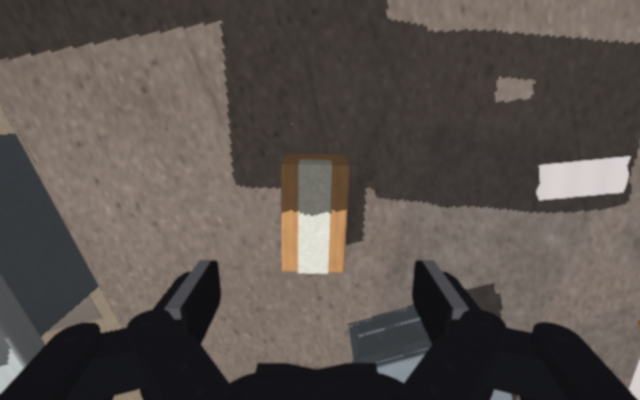

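The small carton stands between the fingers, its top running from (281,163)/(349,163) to (281,271)/(345,272), well aligned.

```bash
python3 - <<'E'
from h import *
import pickle
w=pickle.load(open("w6.pkl","rb"))
for C,z in [([(281,162),(349,163),(345,272),(281,271)],.046)]:
    P=np.array([onz(w,c,z)[:2] for c in C]);e=np.roll(P,-1,0)-P
    a=np.arctan2(e[:,1],e[:,0])
    print(P.mean(0).round(4),np.linalg.norm(e,axis=1).round(4),((a+np.pi/4)%(np.pi/2)-np.pi/4).round(3))
E
```

```text
[ 0.4716 -0.0249] [0.0448 0.0807 0.0468 0.0806] [-0.29  -0.281 -0.293 -0.306]
```

{"api": "jog_arm", "payload": {"plan": [[[-2,-6,-20,-0.012],[0,0,-35,0],[0,0,-35,0],[0,0,-21,0],[0,0,0,0],[0,0,0,0]]]}}

```text
time: 22.9
eef_pos: [0.4721, -0.0257, 0.0819]
tcp_rot: [0.001, 0.801, 0.598, 0.001]
force: [0.4, 1.3, -0.1]
opening: 0.0855
```

{"api": "jog_arm", "payload": {"plan": [[[0,0,0,0],[0,0,0,0],[0,0,0,0],[0,0,0,0],[0,0,0,0]]], "grip": -1, "force": 25}}

```text
time: 23.52
eef_pos: [0.4712, -0.0258, 0.0812]
tcp_rot: [0.001, 0.802, 0.598, 0.0]
force: [-1.0, 0.7, 6.7]
opening: 0.0461
```

```bash
python3 st.py
```

```text
23.525 [ 0.4712 -0.0258  0.0812] yaw 1.2817 F [-1.   0.7  6.7] 0.04605973251066727 [-0.29  0.4   1.98  0.    0.76 -0.  ]
```

{"api": "jog_arm", "payload": {"plan": [[[0,0,30,0],[0,0,55,0],[0,0,55,0],[10,20,30,0.02],[17,45,0,0.04],[17,50,0,0.04],[17,50,0,0.04],[17,45,0,0.045]]]}}

```text
time: 24.52
eef_pos: [0.5487, 0.186, 0.2502]
tcp_rot: [-0.0, 0.742, 0.67, -0.0]
force: [0.2, -1.0, -1.2]
opening: 0.0458
```

{"api": "jog_arm", "payload": {"plan": [[[0,17,0,0],[0,0,0,0],[0,0,0,0],[0,0,0,0]]]}}

```text
time: 25.02
eef_pos: [0.5486, 0.1999, 0.2505]
tcp_rot: [0.0, 0.744, 0.669, -0.0]
force: [0.2, 0.6, 0.0]
opening: 0.0455
```

```bash
python3 st.py;  python3 - <<'E'
from h import *
import pickle
a,p=grab("wrist","w7"); pickle.dump(p,open("w7.pkl","wb"))
E
```

```text
25.025 [0.5486 0.1999 0.2505] yaw 1.465 F [0.2 0.6 0. ] 0.04546630315162417 [ 0.16  0.36  1.53 -0.    1.25  0.26]
```

View pics/w7.png

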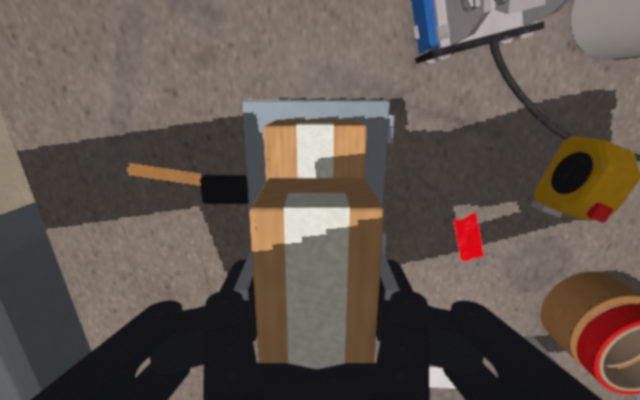

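The view shows the small carton's far top edge at (251,208) to (383,208). The large carton's top far edge is at (264,124) to (365,124), and the lid's far edge is at (244,101) to (390,101).

```bash
python3 - <<'E'
from h import *
import pickle
w=pickle.load(open("w7.pkl","rb"))
yaw=1.465; ex=np.array([np.cos(yaw),np.sin(yaw)]); ey=np.array([np.sin(yaw),-np.cos(yaw)])
t=np.array([.5486,.1999]); zt=.2505-.0812+.046
for n,a,b,z,h in [("S",(251,208),(383,208),zt,.04),("L",(264,124),(365,124),.12,.055),("lid",(244,101),(390,101),.06,.07)]:
    A,B=[onz(w,u,z)[:2]-t for u in(a,b)]
    print(n,((A@ex+B@ex)/2-h).round(4),((A+B)@ey/2).round(4),((B-A)@ey).round(4), ((B-A)@ex).round(4))
E
```

```text
S 0.0 0.0008 0.044 0.0
L 0.0052 -0.0004 0.0596 0.0001
lid 0.0026 0.0012 0.1097 0.0001
```

{"api": "jog_arm", "payload": {"plan": [[[0,4,-15,0],[0,0,-18,0],[0,0,-9,0],[0,0,-4,0],[0,0,-1,0],[0,0,0,0],[0,0,0,0]]]}}

```text
time: 25.95
eef_pos: [0.5489, 0.2054, 0.2039]
tcp_rot: [0.0, 0.743, 0.669, 0.0]
force: [1.1, 0.5, -0.3]
opening: 0.0461
```

{"api": "jog_arm", "payload": {"plan": [[[0,0,-1,0],[0,0,-1,0],[0,0,0,0],[0,0,0,0]]]}}

```text
time: 26.45
eef_pos: [0.5487, 0.2053, 0.2014]
tcp_rot: [0.0, 0.743, 0.669, -0.0]
force: [-0.3, -0.4, -1.8]
opening: 0.0455
```

```bash
python3 st.py
```

```text
26.45 [0.5487 0.2053 0.2014] yaw 1.4668 F [-0.3 -0.4 -1.8] 0.04546887613521424 [ 0.17  0.41  1.59 -0.    1.15  0.27]
```

{"api": "jog_arm", "payload": {"plan": [[[0,0,-1,0],[0,0,0,0],[0,0,0,0]]]}}

```text
time: 26.82
eef_pos: [0.5487, 0.2053, 0.2011]
tcp_rot: [0.0, 0.743, 0.669, 0.0]
force: [-1.9, 0.4, 5.8]
opening: 0.0452
```

{"api": "jog_arm", "payload": {"plan": [[[0,0,-1,0],[0,0,0,0],[0,0,0,0]]]}}

```text
time: 27.2
eef_pos: [0.5487, 0.2053, 0.2011]
tcp_rot: [0.0, 0.743, 0.669, 0.0]
force: [-5.2, -1.4, 11.5]
opening: 0.0458
```

{"api": "jog_arm", "payload": {"plan": [[[0,0,1,0],[0,0,0,0]]]}}

```text
time: 27.45
eef_pos: [0.5487, 0.2053, 0.2011]
tcp_rot: [0.0, 0.743, 0.669, 0.0]
force: [-3.7, -0.5, 7.3]
opening: 0.0456
```

{"api": "jog_arm", "payload": {"plan": [[[0,0,0,0],[0,0,0,0],[0,0,0,0],[0,0,0,0],[0,0,0,0]]], "grip": 0.8}}

```text
time: 28.08
eef_pos: [0.5487, 0.2053, 0.2003]
tcp_rot: [-0.0, 0.743, 0.669, -0.0]
force: [0.4, -0.7, -0.5]
opening: 0.0767
```

{"api": "jog_arm", "payload": {"plan": [[[0,0,20,0],[0,0,40,0],[0,0,50,0],[0,-10,30,0],[0,-35,0,0],[0,-20,0,0],[0,0,0,0],[0,0,0,0]]]}}

```text
time: 29.08
eef_pos: [0.5485, 0.1406, 0.3398]
tcp_rot: [-0.001, 0.743, 0.669, -0.0]
force: [0.8, 0.0, 0.2]
opening: 0.0768
```

```bash
python3 st.py;  python3 - <<'E'
from h import *
import pickle
a,p=grab("wrist","w8"); pickle.dump(p,open("w8.pkl","wb"))
cv2.imwrite("pics/w8z.png",cv2.resize(a[20:230,200:420],None,fx=2.8,fy=2.8,interpolation=cv2.INTER_CUBIC))
a,p=grab("scene","sc8")
E
```

```text
29.075 [0.5485 0.1406 0.3398] yaw 1.4663 F [0.8 0.  0.2] 0.07680321617438743 [0.05 0.27 1.44 0.   1.44 0.16]
```

View pics/w8z.png

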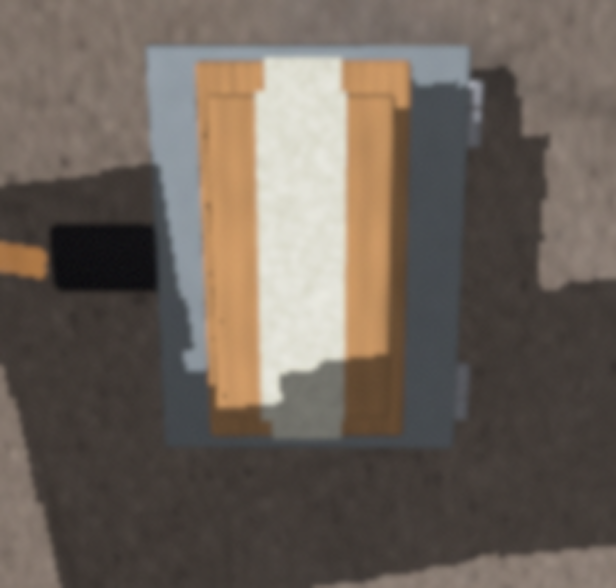

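View pics/sc8.png

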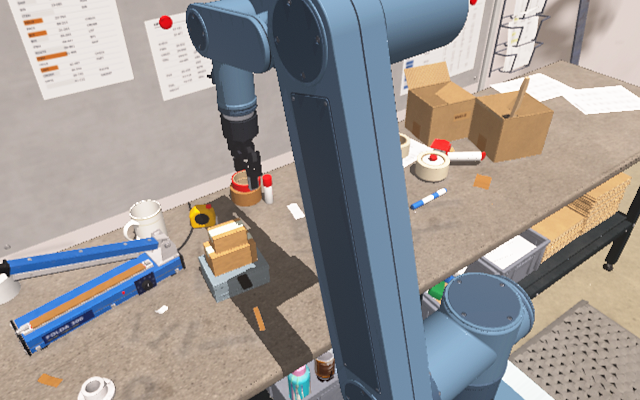

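The column stands on lid 1. The small carton's top in the zoom is about (208,95), (391,95), (386,415) and (217,409), inside the large carton's (196,60), (411,62), (402,435) and (210,437).

```bash
python3 - <<'E'
from h import *
import pickle
w=pickle.load(open("w8.pkl","rb"))
for n,C,z in [("S",[(208,95),(391,95),(386,415),(217,411)],.166),("L",[(196,60),(411,62),(402,436),(210,437)],.12),("lid",[(147,45),(470,45),(452,447),(166,445)],.06)]:
    P=np.array([onz(w,(200+u/2.8,20+v/2.8),z)[:2] for u,v in C]);e=np.roll(P,-1,0)-P
    a=np.arctan2(e[:,1],e[:,0])
    print(n,P.mean(0).round(4),np.linalg.norm(e,axis=1).round(4),((a+np.pi/4)%(np.pi/2)-np.pi/4).round(3))
    if n=="S": # top far edge only
        print(P[:2])
E
```

```text
S [0.5494 0.2052] [0.0442 0.0785 0.0451 0.0774] [-0.103 -0.099 -0.127 -0.11 ]
[[0.53151352 0.24627705]
 [0.57546869 0.24172499]]
L [0.5494 0.2038] [0.0611 0.1088 0.0613 0.1097] [-0.112 -0.102 -0.098 -0.104]
lid [0.5493 0.2019] [0.1104 0.1411 0.1107 0.1403] [-0.103 -0.106 -0.11  -0.108]
```

{"api": "jog_arm", "payload": {"plan": [[[-10,-50,20,0],[-20,-55,0,0],[-20,-55,0,0],[-20,-55,0,0],[-20,-55,0,0],[-20,-55,0,0],[-20,-55,0,0],[-10,-40,0,0]]]}}

```text
time: 30.18
eef_pos: [0.408, -0.2813, 0.3604]
tcp_rot: [0.0, 0.743, 0.669, -0.0]
force: [0.3, 0.7, -0.1]
opening: 0.0769
```

```bash
python3 st.py;  python3 - <<'E'
from h import *
a,p=grab("top")
cv2.imwrite("pics/top9.png",cv2.resize(a[110:290,170:480],None,fx=2.58,fy=2.58,interpolation=cv2.INTER_CUBIC))
E
```

```text
30.175 [ 0.408  -0.2813  0.3604] yaw 1.466 F [ 0.3  0.7 -0.1] 0.07691293236664576 [-0.83  0.13  1.56 -0.    1.45 -0.72]
```

View pics/top9.png

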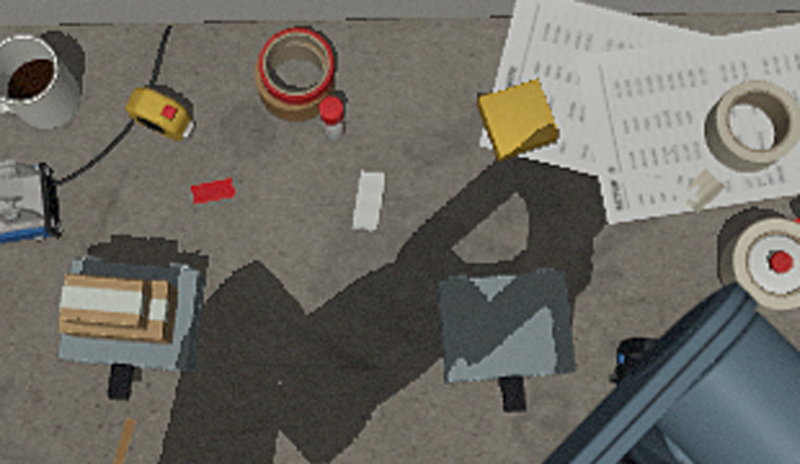

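Both lids are shut, with the tabs at their first pixel positions. The tape measure and note block have not moved, and the column stands. I'll let the arm settle and hand in.

{"api": "jog_arm", "payload": {"plan": [[[0,0,0,0],[0,0,0,0],[0,0,0,0]]]}}

```text
time: 30.6
eef_pos: [0.4092, -0.2784, 0.3605]
tcp_rot: [-0.0, 0.742, 0.67, 0.0]
force: [1.0, -0.1, 0.3]
opening: 0.0768
```

```bash
python3 -c "
from cell import bot;print(bot.job_done())"
```

```text
the job is handed in; nothing more can be done
None
```

The column is built on the shut lid of box 1, the bearing's box, and the job was handed in at about 30.6 s.

- **Finding the bearing:** I opened box 2 to about 1.2 rad, saw the gear, and shut it. I then opened box 1 to about 1.2 rad, saw the bearing, and shut it with the bearing left inside.
- **Building the column:** The large carton went on lid 1, then the small carton on top, both with their long sides along the box's long side.
- **Column checks:** In the last wrist view, the large carton is about 2 mm and the small carton about 3 mm off the lid's centre, both towards +y. The cartons are about 1.5 mm apart from each other. Their angles agree with the lid's to about 0.01 rad.
- **Other checks:** In the last top view both lids are shut with their tabs in their first positions, and the tape measure and note block have not moved. The arm hid most of the marker in that picture; it was in its place in the scene view just before, and the arm stayed high above it afterwards.
- **Disagreements:** Lid 1's centre along y came out between 199 and 203 mm in different views. The two-view heights of single corners scattered more: the large carton's from 24 to 74 mm (mean 52 mm for a 60 mm top) and lid 1's from 42 to 63 mm. I therefore set the placing heights from the given sizes and from contact forces.

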